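# Roll out the finishing block, yellow grade up

## Robot

A 6-joint arm with a two-finger parallel gripper is mounted at the origin on the work surface. World frame = base frame: x ahead of the robot, y to its left, z up, the work surface at z = 0. Lengths are in m, angles in rad, forces in N, time in s.
With the tool pointing down it reaches from about 0.225 to 0.875 m from the base axis. Payload 3.4 kg.
Tool frame: the origin (TCP) lies on the centre line of the jaws, within the pads' length; the fingertips stand 14 mm ahead of it and the grasp point (between the pads) lies 5 mm behind it (manip.finger_overhang is the distance from the TCP to the fingertips, in m); z points along the fingers, y is the line along which they close (so a half turn about z gives the same grasp; the last joint's range is limited). The gripper opens to 85 mm and grips with 20 to 120 N. Pads are 22 mm wide; open, the fingers measure 114 mm over their backs; the gripper's body (76 mm by 85 mm) begins 54 mm behind the grasp point. The pads swing forward as they close: fully open they stand 13 mm farther back than shut.
Start: joints at [-1.353, 0.276, 1.505, -0, 1.361, -0.121], TCP at [0.191, -0.542, 0.245] pointing down, gripper open.
Joint ranges: [-2.89, 2.89], [-0.75, 2.08], [0.22, 2.7], [-1.18, 4.32], [0.11, 2.71], [-2.7, 2.7]. Speed limits (rad/s): [2.57, 2.57, 3.14, 3.14, 3.14, 3.14].

## Interface

Orientations are given as a unit quaternion [x, y, z, w].
In Python, from bench import manip gives the robot as it stands.
- The arm moves only by the tool jog_arm, never from a script. Its argument "motion" is a list of rows, each a list of 5 numbers: the closure, from 0 (fully open) to 1 (shut), then the shift along the tool's x, y, z each as a share of 300 mm, from -1 to 1, then the turn about the tool's z as a share of 60 degrees, from -1 to 1. In form: [[jaw, tx, ty, tz, twist], ...]. A call has 1 to 20 rows; each row is the pose to reach, as a shift and turn from the pose commanded when the call began, along the tool's axes at that moment; what a row does not reach only later rows make up. A row lasts 1/12 s, in which the tool goes at most 41.7 mm and 7.16 degrees, less where a joint would pass 70% of its speed; a pose out of reach is approached as far as the arm can. A call with a number of a shift or a turn outside -1 to 1 is refused whole. A call with a gripper value outside its range is refused whole. The fingers move at their own pace and stop on an object; "squeeze" is the grip in N (left out, the last holds). Time passes only in rows, so rows that repeat a pose let the fingers close. It gives the time, the measured TCP pose, the force, the opening and the grip force at its end, in the units of the state.
- manip.sense(): the state, without advancing time (a new reading comes with each control period).
- manip.camera(name): name is "scene" or "side" or "wrist"; returns a dict with "pixels" (400x640x3 uint8, red, green, blue), "z_map" (400x640 float32, m along the optical axis (not along the pixel's ray), 0 where there is no reading), "intrinsics" (3x3 intrinsics, pixels), "rvec" (rotation vector, rad) and "tvec" (3), from world to camera coordinates, as OpenCV has them; the wrist camera has in their place "hand_eye" (4x4, takes a point from camera to tool coordinates, whose origin is the TCP and whose axes are the flange's). Camera axes: x right, y down, z forward; pixel columns grow to the right and rows downward; lengths in m; the calibration is good to about 2 mm. The wrist camera is an equidistant fisheye: a pixel r from the principal point sees the ray r / f radians off the axis. A picture is of the moment at which its call begins: read the wrist's pose just before it.
- manip.sign_off(): hands the job in; it is judged then, once.
Trained networks look in the newest picture that a camera, given by its name, has taken for a name from the list of things; names that differ only in an ending like _2 or _b are one class to them, and where a whole thing is asked for, a point or a joint stands for the part that bears it (a point fixed in the world has none). Each returns a list of dicts, best first, with "conf" (0 to 1); they miss things now and then, are a little off and sometimes report something else, mostly with a low value. They report only what shows in the picture. A call takes as long as a camera call.
- manip.spot_in(camera, query): "bbox" ([left, top, width, height] in pixels, round what is visible of it).
- manip.masks_of(camera, query): "pixels" (400x640 bool, what is visible of it) and "bbox" ([left, top, width, height] in pixels, round what is visible of it).
- manip.tip_of(camera, query): "xy" ([column, row] in pixels: a listed point, or the origin of a listed thing).
The state is a dict: "time_s": time; "joint_positions": joint angles; "qvel": joint speeds; "joint_efforts": joint torques, N m; "eef_pos": TCP position; "tcp_rot": TCP orientation; "force": force on the tool from outside, world axes, zero at the start; "moment": the same for the moment, N m; "width": opening from 0.0 (shut) to 1.0 (fully open); "grasp_force": force on a finger pad.
Only numpy, scipy, OpenCV 4.12 (cv2) and the standard library are available. Lean on these libraries where they do the work, as an engineer would, in place of code of your own. Each camera call takes 0.05 s, during which the arm holds its last target. There are 200 camera calls.

## Task

One of the hexagonal six-colour finishing blocks has been left half under the low bench shelf. Bring that block out onto the open bench just in front of the shelf, wholly clear of it, by rolling it along the bench a flat at a time (do not pick it up), until it lies flat with its yellow face on top. Do not knock the shelf, and leave the two spare blocks and everything else where they are.

Things in the scene. Friction and masses are not known exactly. Their poses are not given: they have to be found in the camera images.
- shelf_edge (a point): point at bench height straight below the middle of the front edge of the fixed wooden shelf; x points to the back, away from the robot, y along the edge to the robot's left. The board's underside is 200 mm above the bench, so an upright gripper has no room over the block: reach in with the tool leaning back towards the robot, 30 to 50 degrees from vertical
- shelf: this shelf: board 560 mm wide (y), 140 deep (x), 18 thick, on 18 mm end panels, open to front and back, with tins and tools up to 80 mm tall on it; axes as shelf_edge, origin at bench height 70 mm behind that point
- block_a_center (a point): finishing block a, one of three alike: a wooden hexagonal prism, 60 mm across flats, 69 across corners, flats 35 wide, 140 long, 0.25 to 0.45 kg, an abrasive strip of another colour on each flat. One of the three lies half under the shelf edge, the other two (spares) out on the bench left and right. The point is its middle, 30 mm up when lying. y: along its length, to the robot's left; z: square out of the yellow flat
- block_b_center (a point): finishing block b, like block a in every way; its middle, with the same axes
- block_c_center (a point): finishing block c, like block a in every way; its middle, with the same axes
- block_a: finishing block a; origin and axes as block_a_center. From z round towards x a flat every 60 degrees: yellow, green, brown, black, blue, white (all three alike). Rolled towards the robot, the flats come on top in the order brown, black, blue, white, yellow, green; each roll of one flat moves it 35 mm. At the start they differ in which flat is on top
- block_b: finishing block b; origin and axes as block_b_center
- block_c: finishing block c; origin and axes as block_c_center
- jar: small amber glass jar with a dark lid, 56 mm across, 75 mm tall, under the shelf's front edge to the left of the block; origin at the centre of its underside
- hammer: small hammer lying on the bench at the left, 220 mm long; origin on the bench under its middle
- brush: hand brush lying on the bench at the right, 170 mm long; origin on the bench under its middle
- bench_block: square polished steel bench block, 75 x 75 x 20 mm, on the bench to the left; origin at the centre of its underside
- pliers: pliers with red grips lying on the bench at the right, 135 mm long; origin on the bench under the pivot

How it is judged:
At the end, for the whole second after the job is handed in: The block from under the shelf lies still on the bench, yellow flat on top (within 0.15 rad), its middle 25 to 35 mm up, 35 to 250 mm in front of the shelf edge and within 200 mm of its middle sideways; the other blocks, jar, hammer, brush, bench block and pliers are within 30 mm of their starts (((angle between block_a_center's own z axis and vertical below 0.15 rad and x of block_a_center in the frame of shelf_edge between -0.25 and -0.035 m and y of block_a_center in the frame of shelf_edge between -0.2 and 0.2 m and height (world z) of block_a_center between 0.025 and 0.035 m and linear speed of block_a below 0.02 m/s and angular speed of block_a below 0.1 rad/s and distance of each of block_b_center, block_c_center from where it was at the start of the episode below 0.03 m and x of each of block_b_center, block_c_center in the frame of shelf_edge below -0.1 m) or (angle between block_b_center's own z axis and vertical below 0.15 rad and x of block_b_center in the frame of shelf_edge between -0.25 and -0.035 m and y of block_b_center in the frame of shelf_edge between -0.2 and 0.2 m and height (world z) of block_b_center between 0.025 and 0.035 m and linear speed of block_b below 0.02 m/s and angular speed of block_b below 0.1 rad/s and distance of each of block_a_center, block_c_center from where it was at the start of the episode below 0.03 m and x of each of block_a_center, block_c_center in the frame of shelf_edge below -0.1 m) or (angle between block_c_center's own z axis and vertical below 0.15 rad and x of block_c_center in the frame of shelf_edge between -0.25 and -0.035 m and y of block_c_center in the frame of shelf_edge between -0.2 and 0.2 m and height (world z) of block_c_center between 0.025 and 0.035 m and linear speed of block_c below 0.02 m/s and angular speed of block_c below 0.1 rad/s and distance of each of block_a_center, block_b_center from where it was at the start of the episode below 0.03 m and x of each of block_a_center, block_b_center in the frame of shelf_edge below -0.1 m)) and distance of each of jar, hammer, brush, bench_block, pliers from where it was at the start of the episode below 0.03 m); the robot touches nothing.
It fails at once if a finishing block is picked up (its middle more than 80 mm above the bench) (height (world z) of any of block_a_center, block_b_center, block_c_center above 0.08 m).
It fails at once if the robot knocks the shelf (more than 20 N) (contact force between any of the arm, the fingers and shelf above 20 N).
It also fails if it takes over 64 s, if anything falls off the work surface, if the arm or the gripper's body presses on something with over 40 N, if the wrist force passes 120 N, or if a joint passes its speed limit or range.

## Working session

There is one attempt and no reset: what is moved stays moved. The work goes in short steps, Python scripts to look and compute and a tool call to move; the robot and the scene stay as the last step left them, time stands still between calls to the robot, and variables do not carry over. Pictures are saved under pics/ and viewed, at most 10 in all, crops included, and the job is handed in when it is done.

Besides the shell and the picture viewer there is one more tool, called after "Call:" in YAML: its name, and indented under it one key for each argument. jog_arm: Moves the arm, as the interface text tells. Its arguments: {"type":"object","properties":{"motion":{"type":"array"},"squeeze":{"type":"number"}},"required":["motion"]}

```bash
mkdir -p pics
cat > h.py <<'E'
import numpy as np, cv2
from bench import manip
from scipy.spatial.transform import Rotation as R
def cam(n,save=None):
    c=manip.camera(n)
    if save: cv2.imwrite(f'pics/{save}.png',c['pixels'][:,:,::-1])
    return c
def cloud(c):
    z=c['z_map'];K=c['intrinsics'];v,u=np.mgrid[:400,:640]
    P=np.stack([(u-K[0,2])/K[0,0]*z,(v-K[1,2])/K[1,1]*z,z],-1)
    Rm=R.from_rotvec(np.ravel(c['rvec'])).as_matrix()
    return (P-np.ravel(c['tvec']))@Rm
E
python3 - <<'E'
from h import *
s=manip.sense();print(s)
ims=[]
for n in('scene','side'):
    c=cam(n);W=cloud(c);ims.append(c['pixels'])
    Rm=R.from_rotvec(np.ravel(c['rvec'])).as_matrix();print(n,'campos',-Rm.T@np.ravel(c['tvec']))
    for q in('block_a','shelf','jar'):
        for m in manip.masks_of(n,q):
            p=W[m['pixels']&(c['z_map']>0)]
            print(q,round(m['conf'],2),m['bbox'],p.min(0).round(3),np.median(p,0).round(3),p.max(0).round(3))
    for q in('shelf_edge','block_a_center'):
        for m in manip.tip_of(n,q): print(q,m['conf'],m['xy'])
cv2.imwrite('pics/a.png',ims[0][:,:,::-1]);cv2.imwrite('pics/b.png',ims[1][:,:,::-1])
E
```

```text
{'time_s': 0.0, 'joint_positions': array([-1.35295203e+00,  2.76589325e-01,  1.50612512e+00,  2.86333520e-06,
        1.36071639e+00, -1.21002374e-01]), 'qvel': array([ 5.61478887e-04,  1.64025726e-04,  8.33800961e-05, -1.06600849e-03,
       -1.27486527e-03, -3.37369593e-04]), 'joint_efforts': array([-1.08271848e-03, -4.16780484e+01, -2.45807076e+01,  7.95891719e-05,
        1.09950654e-02, -2.12730595e-05]), 'eef_pos': array([ 0.19101427, -0.54180952,  0.24444612]), 'tcp_rot': array([ 9.85681799e-01,  1.68613603e-01, -4.30877070e-05, -9.18083603e-04]), 'force': array([ 0.17801034, -0.10031506,  0.17866392]), 'moment': array([ 8.71137615e-05, -4.76662155e-02,  1.48775454e-02]), 'grasp_force': 0.0, 'width': 0.998309537360214}
scene campos [0.23741181 0.26101    1.23394043]
block_a 0.8 [202.7, 323.4, 49.1, 44.3] [ 0.329  0.415 -0.005] [0.363 0.485 0.057] [0.407 0.573 0.067]
block_a 0.76 [276.6, 175.7, 37.8, 42.1] [ 0.571 -0.064 -0.002] [0.605 0.026 0.057] [0.663 0.096 0.067]
block_a 0.62 [428.3, 138.0, 37.7, 37.8] [ 0.34  -0.565  0.001] [ 0.379 -0.48   0.056] [ 0.422 -0.421  0.065]
sh
[... 604 characters left out ...]
195.6]
side campos [0.3538993  1.44536571 0.86492363]
block_a 0.85 [355.0, 284.3, 18.8, 49.4] [0.331 0.36  0.   ] [0.353 0.5   0.054] [0.394 0.645 0.212]
block_a 0.85 [287.4, 199.3, 19.6, 28.8] [ 0.573 -0.145 -0.004] [0.609 0.066 0.048] [0.655 0.101 0.065]
block_a 0.66 [362.9, 144.7, 15.1, 25.7] [ 0.346 -0.722 -0.002] [ 0.386 -0.449  0.044] [ 0.43  -0.41   0.066]
shelf 0.88 [229.4, 122.3, 86.2, 136.1] [ 0.59  -1.462 -0.208] [0.683 0.202 0.211] [0.904 0.263 0.295]
jar 0.56 [286.0, 194.7, 19.9, 37.8] [ 0.573 -0.145 -0.003] [0.61  0.067 0.049] [0.669 0.101 0.065]
jar 0.46 [275.0, 218.6, 11.0, 27.8] [ 0.632  0.021 -0.003] [0.648 0.188 0.048] [0.689 0.262 0.12 ]
block_a_center 0.79 [360.5, 303.8]
```

View pics/a.png

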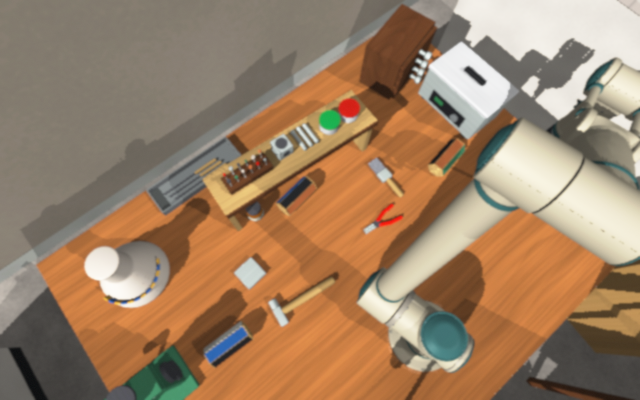

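View pics/b.png

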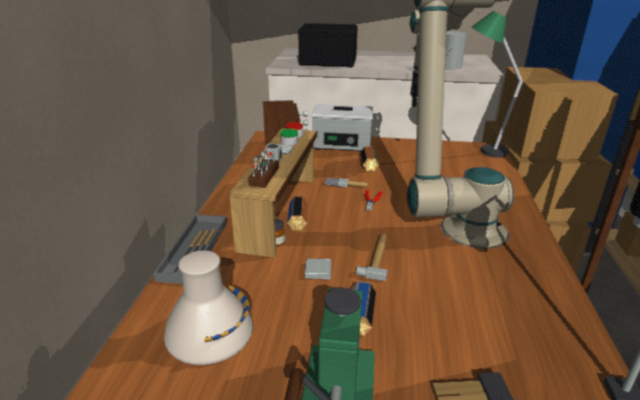

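The scene picture shows the block at about (295,193), half under the shelf's front edge, with the spares at (228,343) and (447,156). I'll zoom in for colours and fit the geometry.

Run:
```python
from h import *
c=cam('scene');W=cloud(c);c2=cam('side');W2=cloud(c2)
a=cv2.resize(c['pixels'][165:230,240:330],None,fx=6,fy=6,interpolation=3)
b=cv2.resize(c2['pixels'][185:250,260:320],None,fx=6,fy=6,interpolation=3)
cv2.imwrite('pics/c.png',np.hstack([a[:390,:440],b[:390]])[:,:,::-1])
def rect(p):
    r=cv2.minAreaRect((p[:,:2]*1000).astype(np.float32)); return np.round(cv2.boxPoints(r),0).tolist()
m=(W[...,2]>.208)&(W[...,2]<.228)&(W[...,0]>.55)&(W[...,0]<.9)&(np.abs(W[...,1]+.05)<.4);print('shelf',rect(W[m]),np.median(W[m][:,2]))
for nm,w,ims in(('sc',W,c),('sd',W2,c2)):
    reg=(w[...,0]>.55)&(w[...,0]<.69)&(w[...,1]>-.08)&(w[...,1]<.115)
    m=reg&(w[...,2]>.056)&(w[...,2]<.072);print(nm,m.sum(),rect(w[m]),np.median(w[m],0)); print('col',np.median(ims['pixels'][m],0))
    m=reg&(w[...,2]>.01)&(w[...,2]<.072);print(nm,'all',rect(w[m]))
    m=reg&(w[...,2]>.012)&(w[...,2]<.045);print('low col',m.sum(),np.median(ims['pixels'][m],0))
for q in('bench_block','hammer','brush','pliers','jar'):
    d=manip.masks_of('scene',q)
    if d: p=W[d[0]['pixels']&(c['z_map']>0)];print(q,d[0]['conf'],p.min(0).round(3),p.max(0).round(3))
```

```text
shelf [[584.0, -301.0], [734.0, -313.0], [778.0, 245.0], [629.0, 257.0]] 0.21868406024699744
sc 436 [[582.0, 90.0], [598.0, -50.0], [641.0, -45.0], [625.0, 94.0]] [0.61063069 0.02280282 0.05992747]
col [50. 54. 49.]
sc all [[569.0, 87.0], [589.0, -52.0], [655.0, -42.0], [635.0, 97.0]]
low col 174 [176. 102.  61.]
sd 215 [[585.0, 95.0], [604.0, -53.0], [645.0, -47.0], [626.0, 100.0]] [0.61492102 0.0333803  0.05877909]
col [39. 38. 32.]
sd all [[573.0, 96.0], [593.0, -56.0], [659.0, -48.0], [639.0, 105.0]]
low col 231 [167. 134.  82.]
bench_block 0.72 [0.461 0.268 0.001] [0.539 0.346 0.028]
hammer 0.71 [ 0.3    0.107 -0.007] [0.391 0.327 0.033]
brush 0.79 [ 0.38  -0.298  0.   ] [ 0.546 -0.257  0.025]
pliers 0.59 [ 0.322 -0.221 -0.004] [ 0.383 -0.084  0.022]
jar 0.47 [0.63  0.145 0.007] [0.669 0.197 0.081]
```

View pics/c.png

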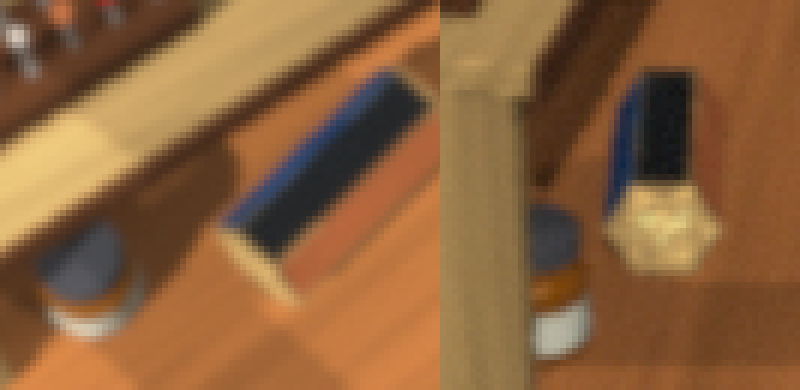

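The top is black, with blue behind and brown in front, so it needs three rolls towards the robot (about 105 mm). Jogging gives no tilt command, so I'll move up and test how the arm behaves at its reach limit.

Call:
jog_arm:
  motion:
    - [1,0,0,-1,0]
    - [1,0,0,-1,0]
    - [1,0,0,-1,0]
    - [1,0,0,-1,0]
    - [1,0,0,-1,0]
    - [1,0,0,-1,0]
    - [1,0,0,-1,0]
    - [1,0,0,-1,0]

```text
time_s: 1.62
eef_pos: [0.1911, -0.5425, 0.5528]
tcp_rot: [0.986, 0.169, 0.0, 0.006]
force: [-0.3, 0.5, 0.9]
width: -0.001
grasp_force: 0.0
```

Call:
jog_arm:
  motion:
    - [1,0,0.5,-1,0]
    - [1,0,0.5,-1,0]
    - [1,0,0.5,-1,0]
    - [1,0,0.5,-1,0]
    - [1,0,0.5,-1,0]
    - [1,0,0.5,-1,0]
    - [1,0,0.5,-1,0]
    - [1,0,0.5,-1,0]

```text
time_s: 2.28
eef_pos: [0.1989, -0.5639, 0.6453]
tcp_rot: [0.986, 0.169, 0.002, 0.014]
force: [-0.8, -0.3, 0.5]
width: 0.003
grasp_force: 0.0
```

Call:
jog_arm:
  motion:
    - [1,0,1,-0.3,0]
    - [1,0,1,-0.3,0]
    - [1,0,1,-0.3,0]
    - [1,0,1,-0.3,0]
    - [1,0,1,-0.3,0]
    - [1,0,1,-0.3,0]
    - [1,0,1,-0.3,0]
    - [1,0,1,-0.3,0]

```text
time_s: 2.95
eef_pos: [0.2331, -0.6617, 0.5711]
tcp_rot: [0.985, 0.169, 0.004, 0.025]
force: [-1.1, 0.5, 0.8]
width: -0.002
grasp_force: 0.0
```

Run:
```python
from h import *
s=manip.sense();print(s['joint_positions'].round(3),s['qvel'].round(3),s['eef_pos'],R.from_quat(s['tcp_rot']).as_matrix().round(3))
```

```text
[-1.334  0.568  0.221  0.007  2.302 -0.097] [ 0.011  0.071 -0.006 -0.002 -0.086  0.009] [ 0.23311336 -0.6617082   0.5710635 ] [[ 0.943  0.332  0.017]
 [ 0.332 -0.942 -0.047]
 [ 0.     0.05  -0.999]]
```

Call:
jog_arm:
  motion:
    - [1,0,1,-1,0]
    - [1,0,1,-1,0]
    - [1,0,1,-1,0]
    - [1,0,1,-1,0]
    - [1,0,1,-1,0]
    - [1,0,1,-1,0]
    - [1,0,1,-1,0]
    - [1,0,1,-1,0]
    - [1,0,1,-1,0]
    - [1,0,1,-1,0]
    - [1,0,1,-1,0]
    - [1,0,1,-1,0]
    - [1,0,1,-1,0]
    - [1,0,1,-1,0]
    - [1,0,1,-1,0]
    - [1,0,1,-1,0]
    - [1,0,1,-1,0]
    - [1,0,1,-1,0]
    - [1,0,1,-1,0]
    - [1,0,1,-1,0]

```text
time_s: 4.62
eef_pos: [0.2364, -0.6708, 0.5722]
tcp_rot: [0.985, 0.168, 0.007, 0.039]
force: [0.9, 0.3, -0.1]
width: -0.002
grasp_force: 0.0
```

Run:
```python
from h import *
s=manip.sense();print(s['joint_positions'].round(3),s['qvel'].round(3),s['eef_pos'],R.from_quat(s['tcp_rot']).as_matrix().round(3))
```

```text
[-1.334  0.568  0.221  0.011  2.274 -0.095] [-0.     0.     0.    -0.001 -0.001 -0.   ] [ 0.23635048 -0.67080809  0.57224996] [[ 0.943  0.331  0.026]
 [ 0.332 -0.94  -0.075]
 [-0.     0.079 -0.997]]
```

Tilt builds up a little with each call at the reach limit, so several short calls should give the lean.

Call:
jog_arm:
  motion:
    - [1,0,1,-1,0]
    - [1,0,1,-1,0]

```text
time_s: 4.78
eef_pos: [0.238, -0.6753, 0.5787]
tcp_rot: [0.984, 0.168, 0.009, 0.055]
force: [0.0, 0.2, 1.0]
width: -0.003
grasp_force: 0.0
```

Call:
jog_arm:
  motion:
    - [1,0,1,-1,0]
    - [1,0,1,-1,0]

```text
time_s: 4.95
eef_pos: [0.239, -0.6783, 0.5862]
tcp_rot: [0.983, 0.168, 0.012, 0.069]
force: [0.6, 0.1, 0.8]
width: -0.002
grasp_force: 0.0
```

Call:
jog_arm:
  motion:
    - [1,0,1,0,0]
    - [1,0,1,0,0]

```text
time_s: 5.12
eef_pos: [0.2533, -0.7184, 0.5583]
tcp_rot: [0.982, 0.168, 0.014, 0.082]
force: [1.0, -0.5, 0.3]
width: 0.0
grasp_force: 0.0
```

Call:
jog_arm:
  motion:
    - [1,0,1,0,0]
    - [1,0,1,0,0]

```text
time_s: 5.28
eef_pos: [0.2668, -0.7571, 0.5279]
tcp_rot: [0.981, 0.168, 0.016, 0.094]
force: [-0.1, -0.0, 0.0]
width: -0.004
grasp_force: 0.0
```

Call:
jog_arm:
  motion:
    - [1,0,1,0.5,0]
    - [1,0,1,0.5,0]

```text
time_s: 5.45
eef_pos: [0.284, -0.8057, 0.4819]
tcp_rot: [0.98, 0.168, 0.018, 0.104]
force: [-0.5, 0.3, 0.6]
width: -0.0
grasp_force: 0.0
```

Call:
jog_arm:
  motion:
    - [1,0,1,0.5,0]
    - [1,0,1,0.5,0]

```text
time_s: 5.62
eef_pos: [0.2998, -0.8507, 0.4337]
tcp_rot: [0.979, 0.168, 0.019, 0.113]
force: [-0.4, -0.0, -0.0]
width: 0.001
grasp_force: 0.0
```

The tilt carries over from call to call, but it has to point forward, so I'll move to an azimuth of about 27° and build it there.

```bash
cat >> h.py <<'E'
def plan(*ds):
    s=manip.sense();M=R.from_quat(s['tcp_rot']).as_matrix()
    for d in ds: print('share',(M.T@np.array(d)/.3).round(3),'rows',np.ceil(np.linalg.norm(d)/.0417))
    print('t',round(s['time_s'],2),s['eef_pos'].round(4),'F',s['force'].round(1));print(M.round(3));print('q',s['joint_positions'].round(2))
E
python3 - <<'E'
from h import *
plan([.06,.28,.03],[.06,.28,.03])
E
```

```text
share [ 0.499 -0.77  -0.283] rows 7.0
share [ 0.499 -0.77  -0.283] rows 7.0
t 5.62 [ 0.2998 -0.8507  0.4337] F [-0.4 -0.  -0. ]
[[ 0.943  0.324  0.076]
 [ 0.332 -0.918 -0.215]
 [-0.     0.228 -0.974]]
q [-1.32  0.76  0.22  0.02  1.93 -0.08]
```

Call:
jog_arm:
  motion:
    - [1,0.5,-0.77,-0.28,0]
    - [1,0.5,-0.77,-0.28,0]
    - [1,0.5,-0.77,-0.28,0]
    - [1,0.5,-0.77,-0.28,0]
    - [1,0.5,-0.77,-0.28,0]
    - [1,0.5,-0.77,-0.28,0]
    - [1,0.5,-0.77,-0.28,0]

```text
time_s: 6.2
eef_pos: [0.3593, -0.5691, 0.4645]
tcp_rot: [0.979, 0.167, 0.02, 0.113]
force: [0.2, -0.5, 0.1]
width: -0.005
grasp_force: 0.0
```

Call:
jog_arm:
  motion:
    - [1,0.5,-0.77,-0.28,0]
    - [1,0.5,-0.77,-0.28,0]
    - [1,0.5,-0.77,-0.28,0]
    - [1,0.5,-0.77,-0.28,0]
    - [1,0.5,-0.77,-0.28,0]
    - [1,0.5,-0.77,-0.28,0]
    - [1,0.5,-0.77,-0.28,0]

```text
time_s: 6.78
eef_pos: [0.4193, -0.2889, 0.4944]
tcp_rot: [0.979, 0.167, 0.02, 0.113]
force: [0.6, 0.2, 0.5]
width: -0.004
grasp_force: 0.0
```

Call:
jog_arm:
  motion:
    - [1,0.5,-0.77,-0.28,0]
    - [1,0.5,-0.77,-0.28,0]
    - [1,0.5,-0.77,-0.28,0]
    - [1,0.5,-0.77,-0.28,0]
    - [1,0.5,-0.77,-0.28,0]
    - [1,0.5,-0.77,-0.28,0]
    - [1,0.5,-0.77,-0.28,0]

```text
time_s: 7.37
eef_pos: [0.4796, -0.0089, 0.5237]
tcp_rot: [0.979, 0.168, 0.02, 0.112]
force: [1.4, 0.2, 0.7]
width: 0.001
grasp_force: 0.0
```

Call:
jog_arm:
  motion:
    - [1,0.5,-0.77,-0.28,0]
    - [1,0.5,-0.77,-0.28,0]
    - [1,0.5,-0.77,-0.28,0]
    - [1,0.5,-0.77,-0.28,0]
    - [1,0.5,-0.77,-0.28,0]
    - [1,0.5,-0.77,-0.28,0]
    - [1,0.5,-0.77,-0.28,0]
    - [1,0.5,-0.77,-0.28,0]

```text
time_s: 8.03
eef_pos: [0.5423, 0.2754, 0.5491]
tcp_rot: [0.979, 0.172, 0.019, 0.111]
force: [0.1, -0.9, -1.9]
width: -0.0
grasp_force: 0.0
```

Run:
```python
from h import *
plan([.1,.05,.1],[.13,.07,.25])
```

```text
share [ 0.37   0.032 -0.335] rows 4.0
share [ 0.486  0.116 -0.829] rows 7.0
t 8.03 [0.5423 0.2754 0.5491] F [ 0.1 -0.9 -1.9]
[[ 0.94   0.332  0.075]
 [ 0.34  -0.916 -0.211]
 [-0.002  0.224 -0.975]]
q [ 0.48  0.37  0.65 -0.27  2.13  1.57]
```

Call:
jog_arm:
  motion:
    - [1,0.7,0.1,-0.9,0]
    - [1,0.7,0.1,-0.9,0]
    - [1,0.7,0.1,-0.9,0]
    - [1,0.7,0.1,-0.9,0]
    - [1,0.7,0.1,-0.9,0]

```text
time_s: 8.45
eef_pos: [0.5816, 0.2831, 0.6065]
tcp_rot: [0.979, 0.169, 0.032, 0.111]
force: [-0.2, -0.2, 0.0]
width: -0.0
grasp_force: 0.0
```

Call:
jog_arm:
  motion:
    - [1,0.7,0.1,-0.9,0]
    - [1,0.7,0.1,-0.9,0]

```text
time_s: 8.62
eef_pos: [0.5836, 0.2804, 0.6153]
tcp_rot: [0.978, 0.17, 0.047, 0.109]
force: [-0.3, 0.2, 0.0]
width: -0.002
grasp_force: 0.0
```

Call:
jog_arm:
  motion:
    - [1,0.7,0.1,-0.9,0]
    - [1,0.7,0.1,-0.9,0]

```text
time_s: 8.78
eef_pos: [0.586, 0.2787, 0.6219]
tcp_rot: [0.978, 0.171, 0.059, 0.108]
force: [0.5, -0.6, 0.2]
width: 0.001
grasp_force: 0.0
```

Call:
jog_arm:
  motion:
    - [1,0.7,0.1,-0.9,0]
    - [1,0.7,0.1,-0.9,0]

```text
time_s: 8.95
eef_pos: [0.5877, 0.2775, 0.6287]
tcp_rot: [0.977, 0.173, 0.072, 0.106]
force: [0.8, 0.2, -0.5]
width: 0.002
grasp_force: 0.0
```

Call:
jog_arm:
  motion:
    - [1,0.7,0.1,-0.9,0]
    - [1,0.7,0.1,-0.9,0]

```text
time_s: 9.12
eef_pos: [0.5883, 0.2763, 0.6364]
tcp_rot: [0.975, 0.174, 0.085, 0.105]
force: [0.4, -0.1, 0.0]
width: 0.001
grasp_force: 0.0
```

Call:
jog_arm:
  motion:
    - [1,0.7,0.1,-0.9,0]

```text
time_s: 9.2
eef_pos: [0.5897, 0.2764, 0.6414]
tcp_rot: [0.974, 0.176, 0.095, 0.104]
force: [0.2, 0.4, 0.0]
width: -0.0
grasp_force: 0.0
```

Call:
jog_arm:
  motion:
    - [1,0.7,0.1,-0.9,0]

```text
time_s: 9.28
eef_pos: [0.59, 0.2766, 0.6489]
tcp_rot: [0.973, 0.177, 0.107, 0.103]
force: [-0.1, -0.0, -0.1]
width: 0.0
grasp_force: 0.0
```

Run:
```python
from h import *
plan([.1,.05,.1],[.13,.07,.25])
```

```text
share [ 0.423  0.034 -0.264] rows 4.0
share [ 0.625  0.125 -0.728] rows 7.0
t 9.28 [0.59   0.2766 0.6489] F [-0.1 -0.  -0.1]
[[ 0.915  0.322  0.245]
 [ 0.366 -0.916 -0.163]
 [ 0.172  0.239 -0.956]]
q [ 0.47  0.47  0.22 -0.34  2.27  1.44]
```

Call:
jog_arm:
  motion:
    - [1,-0.17,-0.66,-0.13,0]
    - [1,-0.17,-0.66,-0.13,0]
    - [1,-0.17,-0.66,-0.13,0]
    - [1,-0.17,-0.66,-0.13,0]
    - [1,-0.17,-0.66,-0.13,0]

```text
time_s: 9.7
eef_pos: [0.4678, 0.446, 0.6297]
tcp_rot: [0.973, 0.177, 0.108, 0.102]
force: [0.2, 0.4, 0.4]
width: 0.001
grasp_force: 0.0
```

Call:
jog_arm:
  motion:
    - [1,1,-0.2,-0.74,0]
    - [1,1,-0.2,-0.74,0]

```text
time_s: 9.87
eef_pos: [0.4831, 0.4552, 0.6252]
tcp_rot: [0.971, 0.181, 0.121, 0.097]
force: [-0.1, -0.4, 0.2]
width: -0.001
grasp_force: 0.0
```

Call:
jog_arm:
  motion:
    - [1,1,-0.2,-0.74,0]

```text
time_s: 9.95
eef_pos: [0.4933, 0.4582, 0.6249]
tcp_rot: [0.97, 0.18, 0.131, 0.094]
force: [0.8, -0.2, 0.3]
width: -0.0
grasp_force: 0.0
```

Call:
jog_arm:
  motion:
    - [1,1,-0.2,-0.74,0]

```text
time_s: 10.03
eef_pos: [0.5018, 0.4621, 0.6265]
tcp_rot: [0.969, 0.181, 0.142, 0.089]
force: [-0.6, 0.4, 0.2]
width: -0.001
grasp_force: 0.0
```

Call:
jog_arm:
  motion:
    - [1,1,-0.2,-0.74,0]

```text
time_s: 10.12
eef_pos: [0.5087, 0.4663, 0.6289]
tcp_rot: [0.968, 0.182, 0.154, 0.084]
force: [-0.1, 0.6, -0.3]
width: 0.002
grasp_force: 0.0
```

Call:
jog_arm:
  motion:
    - [1,1,-0.2,-0.74,0]

```text
time_s: 10.2
eef_pos: [0.5148, 0.4706, 0.632]
tcp_rot: [0.966, 0.183, 0.166, 0.079]
force: [-0.4, 0.2, -0.5]
width: 0.003
grasp_force: 0.0
```

Call:
jog_arm:
  motion:
    - [1,1,-0.2,-0.74,0]

```text
time_s: 10.28
eef_pos: [0.5201, 0.4751, 0.6356]
tcp_rot: [0.964, 0.185, 0.177, 0.074]
force: [0.1, 0.2, -0.4]
width: 0.001
grasp_force: 0.0
```

Call:
jog_arm:
  motion:
    - [1,1,-0.2,-0.74,0]

```text
time_s: 10.37
eef_pos: [0.5246, 0.4793, 0.64]
tcp_rot: [0.962, 0.186, 0.189, 0.069]
force: [-0.2, -0.6, -0.5]
width: -0.001
grasp_force: 0.0
```

Call:
jog_arm:
  motion:
    - [1,1,-0.2,-0.74,0]

```text
time_s: 10.45
eef_pos: [0.5285, 0.4835, 0.6449]
tcp_rot: [0.959, 0.188, 0.201, 0.064]
force: [-0.3, -0.7, -0.3]
width: -0.001
grasp_force: 0.0
```

Run:
```python
from h import *
plan([.2,.2,.25],[.1,.1,.28])
```

```text
share [ 1.125 -0.225 -0.518] rows 10.0
share [ 0.749 -0.009 -0.73 ] rows 8.0
t 10.45 [0.5285 0.4835 0.6449] F [-0.3 -0.7 -0.3]
[[ 0.848  0.335  0.41 ]
 [ 0.387 -0.921 -0.048]
 [ 0.361  0.199 -0.911]]
q [ 0.81  0.5   0.22 -0.39  2.11  1.73]
```

Call:
jog_arm:
  motion:
    - [1,1,-0.2,-0.6,0]

```text
time_s: 10.53
eef_pos: [0.5344, 0.4883, 0.6494]
tcp_rot: [0.957, 0.189, 0.214, 0.059]
force: [-0.3, -0.5, 0.2]
width: 0.002
grasp_force: 0.0
```

Call:
jog_arm:
  motion:
    - [1,1,-0.2,-0.6,0]

```text
time_s: 10.62
eef_pos: [0.5403, 0.4933, 0.6533]
tcp_rot: [0.954, 0.191, 0.226, 0.054]
force: [-0.3, 0.9, -0.3]
width: -0.002
grasp_force: 0.0
```

Call:
jog_arm:
  motion:
    - [1,1,-0.2,-0.6,0]

```text
time_s: 10.7
eef_pos: [0.5454, 0.498, 0.6579]
tcp_rot: [0.951, 0.192, 0.238, 0.049]
force: [-0.5, 0.8, -0.7]
width: 0.004
grasp_force: 0.0
```

Call:
jog_arm:
  motion:
    - [1,1,-0.2,-0.6,0]

```text
time_s: 10.78
eef_pos: [0.5498, 0.5023, 0.6636]
tcp_rot: [0.948, 0.194, 0.25, 0.044]
force: [0.0, -0.2, 0.3]
width: -0.002
grasp_force: 0.0
```

Call:
jog_arm:
  motion:
    - [1,1,-0.2,-0.6,0]

```text
time_s: 10.87
eef_pos: [0.5533, 0.5065, 0.67]
tcp_rot: [0.944, 0.195, 0.262, 0.039]
force: [0.2, 0.3, -0.2]
width: 0.0
grasp_force: 0.0
```

Call:
jog_arm:
  motion:
    - [1,1,-0.2,-0.6,0]

```text
time_s: 10.95
eef_pos: [0.5561, 0.5104, 0.6772]
tcp_rot: [0.941, 0.196, 0.274, 0.033]
force: [0.4, 0.4, -0.3]
width: -0.004
grasp_force: 0.0
```

Call:
jog_arm:
  motion:
    - [1,1,-0.2,-0.6,0]

```text
time_s: 11.03
eef_pos: [0.5581, 0.5141, 0.6851]
tcp_rot: [0.937, 0.197, 0.287, 0.028]
force: [0.4, 1.0, -1.2]
width: 0.002
grasp_force: 0.0
```

Call:
jog_arm:
  motion:
    - [1,1,-0.2,-0.6,0]

```text
time_s: 11.12
eef_pos: [0.5594, 0.5175, 0.6936]
tcp_rot: [0.933, 0.199, 0.299, 0.023]
force: [0.1, -0.1, -0.3]
width: -0.0
grasp_force: 0.0
```

Run:
```python
from h import *
plan([-.1,-.25,0],[-.04,-.25,-.1])
```

```text
share [-0.567  0.648 -0.253] rows 7.0
share [-0.602  0.665  0.134] rows 7.0
t 11.12 [0.5594 0.5175 0.6936] F [ 0.1 -0.1 -0.3]
[[ 0.742  0.357  0.568]
 [ 0.384 -0.92   0.077]
 [ 0.55   0.161 -0.82 ]]
q [ 0.82  0.48  0.22 -0.4   1.92  1.74]
```

The lean is 35° at 8° azimuth, which matches the block's roll direction. I'll level the jaw line with a twist, move to the front azimuth and add a few more degrees.

Call:
jog_arm:
  motion:
    - [1,0,0.7,0.13,0.27]
    - [1,0,0.7,0.13,0.27]
    - [1,0,0.7,0.13,0.27]
    - [1,0,0.7,0.13,0.27]
    - [1,0,0.7,0.13,0.27]
    - [1,0,0.7,0.13,0.27]

```text
time_s: 11.62
eef_pos: [0.6586, 0.3196, 0.6963]
tcp_rot: [0.952, 0.061, 0.3, -0.017]
force: [0.3, -0.5, -0.3]
width: -0.003
grasp_force: 0.0
```

Call:
jog_arm:
  motion:
    - [0,0.19,0.63,0.13,0]
    - [0,0.19,0.63,0.13,0]
    - [0,0.19,0.63,0.13,0]
    - [0,0.19,0.63,0.13,0]
    - [0,0.19,0.63,0.13,0]

```text
time_s: 12.03
eef_pos: [0.7509, 0.1466, 0.6963]
tcp_rot: [0.952, 0.065, 0.299, -0.019]
force: [0.5, -0.1, -0.1]
width: 0.71
grasp_force: 0.0
```

Call:
jog_arm:
  motion:
    - [0,1,-0.05,0,0]
    - [0,1,-0.05,0,0]

```text
time_s: 12.2
eef_pos: [0.7949, 0.1543, 0.7024]
tcp_rot: [0.948, 0.063, 0.31, -0.02]
force: [-2.6, -0.5, -3.1]
width: 0.975
grasp_force: 0.0
```

Call:
jog_arm:
  motion:
    - [0,1,-0.05,0,0]

```text
time_s: 12.28
eef_pos: [0.8097, 0.1597, 0.7034]
tcp_rot: [0.943, 0.065, 0.325, -0.022]
force: [0.6, 0.2, 0.3]
width: 0.999
grasp_force: 0.0
```

Call:
jog_arm:
  motion:
    - [0,1,-0.05,0,0]

```text
time_s: 12.37
eef_pos: [0.823, 0.1635, 0.7069]
tcp_rot: [0.938, 0.065, 0.34, -0.024]
force: [-0.4, 0.0, 0.0]
width: 1.002
grasp_force: 0.0
```

Call:
jog_arm:
  motion:
    - [0,1,-0.05,0,0]

```text
time_s: 12.45
eef_pos: [0.8357, 0.1667, 0.7103]
tcp_rot: [0.933, 0.065, 0.354, -0.026]
force: [-0.5, 0.6, 1.0]
width: 0.993
grasp_force: 0.0
```

Call:
jog_arm:
  motion:
    - [0,1,-0.05,0,0]

```text
time_s: 12.53
eef_pos: [0.8479, 0.1693, 0.7137]
tcp_rot: [0.927, 0.065, 0.368, -0.028]
force: [-0.2, 0.3, -0.0]
width: 1.002
grasp_force: 0.0
```

Run:
```python
from h import *
plan([-.3,-.15,-.3])
```

```text
share [-1.457  0.357  0.   ] rows 11.0
t 12.53 [0.8479 0.1693 0.7137] F [-0.2  0.3 -0. ]
[[ 0.721  0.142  0.678]
 [ 0.101 -0.99   0.1  ]
 [ 0.685 -0.003 -0.728]]
q [0.11 0.49 0.22 0.03 1.67 1.55]
```

Call:
jog_arm:
  motion:
    - [0,-1,0.19,0.13,0]
    - [0,-1,0.19,0.13,0]
    - [0,-1,0.19,0.13,0]
    - [0,-1,0.19,0.13,0]
    - [0,-1,0.19,0.13,0]
    - [0,-1,0.19,0.13,0]
    - [0,-1,0.19,0.13,0]
    - [0,-1,0.19,0.13,0]

```text
time_s: 13.2
eef_pos: [0.6689, 0.0889, 0.4881]
tcp_rot: [0.927, 0.065, 0.368, -0.027]
force: [0.5, -0.5, 0.3]
width: 1.0
grasp_force: 0.0
```

Call:
jog_arm:
  motion:
    - [0,-1,0.19,0.13,0]
    - [0,-1,0.19,0.13,0]
    - [0,-1,0.19,0.13,0]
    - [0,-1,0.19,0.13,0]
    - [0,-1,0.19,0.13,0]
    - [0,-1,0.19,0.13,0]
    - [0,-1,0.19,0.13,0]
    - [0,-1,0.19,0.13,0]
    - [0,-1,0.19,0.13,0]
    - [0,-1,0.19,0.13,0]

```text
time_s: 14.03
eef_pos: [0.4884, 0.0048, 0.2555]
tcp_rot: [0.928, 0.064, 0.367, -0.026]
force: [1.1, -0.5, 0.6]
width: 1.0
grasp_force: 0.0
```

Run:
```python
from h import *
s=manip.sense();P0=np.array([.6526,.0288,.058]);zt=R.from_quat(s['tcp_rot']).as_matrix()[:,2]
plan(P0-.1*zt-s['eef_pos'],P0-.04*zt-s['eef_pos'],P0-s['eef_pos'])
c=cam('wrist','w');c=cam('side');cv2.imwrite('pics/s1.png',cv2.resize(c['pixels'][130:290,220:460],None,fx=3,fy=3)[:,:,::-1])
```

```text
share [-0.047 -0.003  0.525] rows 4.0
share [-0.047 -0.003  0.725] rows 6.0
share [-0.047 -0.003  0.859] rows 7.0
t 14.03 [0.4884 0.0048 0.2555] F [ 1.1 -0.5  0.6]
[[ 0.723  0.138  0.677]
 [ 0.099 -0.99   0.096]
 [ 0.684 -0.002 -0.73 ]]
q [-0.39 -0.17  2.21  0.74  0.54  0.5 ]
```

View pics/s1.png

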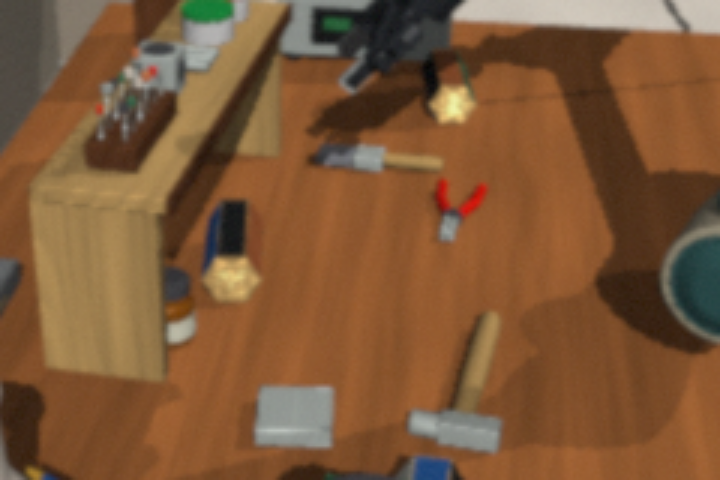

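View pics/w.png

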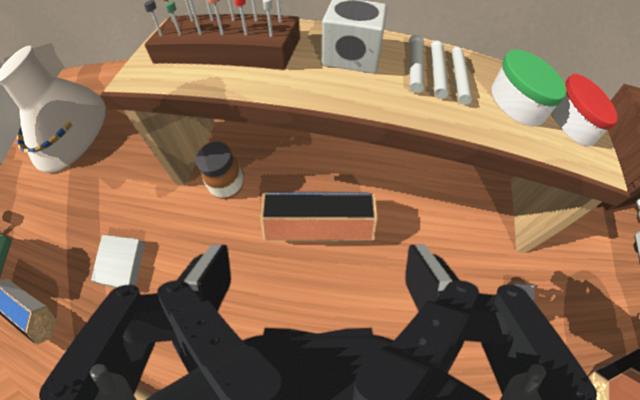

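The side and wrist views show the open fingers straddling the axis, with the block (320,215 in the wrist view) centred and parallel to the jaw line. Before going in I'll check the camera's position and the reach for clearance.

Run:
```python
from h import *
c=cam('wrist');print(c['hand_eye'].round(3),manip.finger_overhang)
f=c['intrinsics'];s=manip.sense();M=R.from_quat(s['tcp_rot']).as_matrix()
z=c['z_map'];v,u=np.mgrid[:400,:640];dx=u-f[0,2];dy=v-f[1,2];th=np.hypot(dx/f[0,0],dy/f[1,1]);ph=np.arctan2(dy,dx)
k=np.tan(th)/1;P=np.stack([z*k*np.cos(ph),z*k*np.sin(ph),z],-1)
H=c['hand_eye'];T=P@H[:3,:3].T+H[:3,3];W=T@M.T+s['eef_pos']
def rect(p): return np.round(cv2.boxPoints(cv2.minAreaRect((p[:,:2]*1000).astype(np.float32)))).tolist()
ok=(z>0)&(th<1.2)
b=ok&(v>185)&(v<245)&(u>250)&(u<385)&(W[...,2]>.056)&(W[...,2]<.075)
print('block top',rect(W[b]),np.median(W[b],0))
sh=ok&(W[...,2]>.195)&(W[...,2]<.23)&(W[...,0]>.55)&(W[...,0]<.85)&(abs(W[...,1]-.02)<.1);print('shelf front',[ (y,W[sh&(abs(W[...,1]-y)<.01)][:,0].min().round(3)) for y in(-.04,.02,.08)])
# fingers in tool frame
m=ok&(v>240)&(v<330)&(z<.25)&(abs(T[...,2])<.04);print('fingers',T[m].min(0).round(3),T[m].max(0).round(3),np.percentile(T[m][:,0],[2,98]).round(3))
```

```text
[[ 0.001 -0.963 -0.271  0.069]
 [ 1.     0.001  0.001  0.001]
 [-0.    -0.271  0.963 -0.128]
 [ 0.     0.     0.     1.   ]] 0.014
block top [[583.0, 88.0], [602.0, -51.0], [642.0, -46.0], [624.0, 94.0]] [0.61146407 0.0205635  0.05943292]
shelf front [(-0.04, np.float64(0.607)), (0.02, np.float64(0.611)), (0.08, np.float64(0.616))]
fingers [-0.012 -0.056 -0.04 ] [0.013 0.058 0.002] [-0.01   0.012]
```

The camera mount would pass at the shelf edge, so I'll turn the tool half round to put the camera on the robot side. That gives the same grasp line.

Call:
jog_arm:
  motion:
    - [0,-0.02,0,0.35,-1]
    - [0,-0.02,0,0.35,-1]
    - [0,-0.02,0,0.35,-1]
    - [0,-0.02,0,0.35,-1]
    - [0,-0.02,0,0.35,-1]
    - [0,-0.02,0,0.35,-1]
    - [0,-0.02,0,0.35,-1]
    - [0,-0.02,0,0.35,-1]
    - [0,-0.02,0,0.35,-1]

```text
time_s: 14.93
eef_pos: [0.5572, 0.0148, 0.1752]
tcp_rot: [0.802, 0.469, 0.342, 0.138]
force: [0.6, -0.3, 0.0]
width: 1.001
grasp_force: 0.0
```

Call:
jog_arm:
  motion:
    - [0,0,0,0,-1]
    - [0,0,0,0,-1]
    - [0,0,0,0,-1]
    - [0,0,0,0,-1]
    - [0,0,0,0,-1]
    - [0,0,0,0,-1]
    - [0,0,0,0,-1]
    - [0,0,0,0,-1]
    - [0,0,0,0,-1]

```text
time_s: 15.68
eef_pos: [0.5572, 0.0148, 0.1755]
tcp_rot: [0.46, 0.807, 0.227, 0.29]
force: [-0.3, 0.8, 0.1]
width: 1.0
grasp_force: 0.0
```

Call:
jog_arm:
  motion:
    - [0,0,0,0,-1]
    - [0,0,0,0,-1]
    - [0,0,0,0,-1]
    - [0,0,0,0,-1]
    - [0,0,0,0,-1]
    - [0,0,0,0,-1]
    - [0,0,0,0,-1]
    - [0,0,0,0,-1]
    - [0,0,0,0,-1]
    - [0,0,0,0,-1]

```text
time_s: 16.52
eef_pos: [0.5596, 0.0203, 0.188]
tcp_rot: [-0.0, 0.933, 0.048, 0.357]
force: [-0.1, 0.5, 0.7]
width: 0.998
grasp_force: 0.0
```

Run:
```python
from h import *
s=manip.sense();P0=np.array([.6526,.0288,.058]);zt=R.from_quat(s['tcp_rot']).as_matrix()[:,2]
plan(P0-.03*zt-s['eef_pos'],P0-s['eef_pos'],[-.0396,-.0058,.01])
```

```text
share [ 0.059 -0.021  0.43 ] rows 4.0
share [ 0.059 -0.021  0.53 ] rows 4.0
share [ 0.075 -0.012 -0.114] rows 1.0
t 16.52 [0.5596 0.0203 0.188 ] F [-0.1  0.5  0.7]
[[-0.745 -0.035  0.666]
 [ 0.033  0.995  0.09 ]
 [-0.666  0.089 -0.74 ]]
q [-0.25  0.06  2.22  1.    0.3  -2.7 ]
```

Call:
jog_arm:
  motion:
    - [0,0.06,-0.02,0.4,0]
    - [0,0.06,-0.02,0.4,0]
    - [0,0.06,-0.02,0.4,0]
    - [0,0.06,-0.02,0.4,0]

```text
time_s: 16.85
eef_pos: [0.6364, 0.037, 0.1194]
tcp_rot: [0.007, 0.943, 0.038, 0.33]
force: [-0.3, -0.3, -0.2]
width: 0.999
grasp_force: 0.0
```

Call:
jog_arm:
  motion:
    - [0,0,0,0,-0.13]
    - [0,0,0,0,-0.13]

```text
time_s: 17.02
eef_pos: [0.6362, 0.0382, 0.1231]
tcp_rot: [-0.058, 0.943, 0.014, 0.328]
force: [-0.8, 0.7, 0.4]
width: 1.002
grasp_force: 0.0
```

Run:
```python
from h import *
s=manip.sense();P0=np.array([.6526,.0288,.058]);zt=R.from_quat(s['tcp_rot']).as_matrix()[:,2]
plan(P0-.03*zt-s['eef_pos'],P0-s['eef_pos'],[-.0396,-.0058,.01])
```

```text
share [ 0.095 -0.035  0.102] rows 2.0
share [ 0.095 -0.035  0.202] rows 2.0
share [ 0.084 -0.004 -0.109] rows 1.0
t 17.02 [0.6362 0.0382 0.1231] F [-0.8  0.7  0.4]
[[-0.778 -0.118  0.617]
 [-0.1    0.993  0.064]
 [-0.621 -0.012 -0.784]]
q [-0.13  0.27  2.11  0.94  0.18 -2.7 ]
```

Call:
jog_arm:
  motion:
    - [0,0.09,-0.035,0.05,0]
    - [0,0.09,-0.035,0.1,0]
    - [0,0.09,-0.035,0.15,0]
    - [0,0.09,-0.035,0.2,0]
    - [0,0.09,-0.035,0.2,0]

```text
time_s: 17.43
eef_pos: [0.6604, 0.0355, 0.0777]
tcp_rot: [-0.051, 0.95, 0.006, 0.308]
force: [0.2, 0.7, 0.8]
width: 0.997
grasp_force: 0.0
```

Run:
```python
from h import *
s=manip.sense();P0=np.array([.6535,.028,.057])
plan(P0-s['eef_pos'],[-.0396,-.0056,.012])
c=cam('side');c2=cam('wrist');a=cv2.resize(c['pixels'][150:260,230:390],None,fx=3,fy=3)
cv2.imwrite('pics/s2.png',np.vstack([a,cv2.resize(c2['pixels'],(480,270))])[:,:,::-1])
```

```text
share [ 0.061 -0.021  0.041] rows 1.0
share [ 0.085 -0.006 -0.11 ] rows 2.0
t 17.43 [0.6604 0.0355 0.0777] F [0.2 0.7 0.8]
[[-0.805 -0.1    0.585]
 [-0.093  0.995  0.043]
 [-0.586 -0.02  -0.81 ]]
q [-0.11  0.37  2.08  0.96  0.13 -2.7 ]
```

View pics/s2.png

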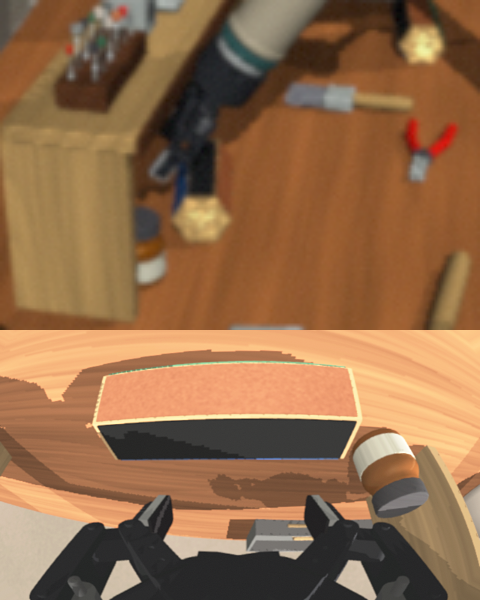

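Call:
jog_arm:
  motion:
    - [0,0.03,0,0.025,0]
    - [0,0.055,0,0.047,0]
    - [0,0.055,0,0.047,0]

```text
time_s: 17.78
eef_pos: [0.6567, 0.0379, 0.0648]
tcp_rot: [-0.051, 0.952, 0.003, 0.301]
force: [-0.4, -0.4, -0.1]
width: 0.999
grasp_force: 0.0
```

Run:
```python
from h import *
plan([-.0198,-.0028,0],[-.0396,-.0056,.008],[-.0594,-.0084,.014],[0.0594,.0084,.014])
```

```text
share [ 0.055 -0.003 -0.038] rows 1.0
share [ 0.094 -0.006 -0.098] rows 1.0
share [ 0.137 -0.01  -0.153] rows 2.0
share [-0.191  0.007  0.076] rows 2.0
t 17.78 [0.6567 0.0379 0.0648] F [-0.4 -0.4 -0.1]
[[-0.814 -0.099  0.572]
 [-0.095  0.995  0.036]
 [-0.573 -0.025 -0.819]]
q [-0.1   0.39  2.09  0.96  0.11 -2.7 ]
```

Call:
jog_arm:
  motion:
    - [0,0.03,0,0.06,0]
    - [0,0.03,0,0.06,0]

```text
time_s: 17.95
eef_pos: [0.6642, 0.0378, 0.052]
tcp_rot: [-0.051, 0.954, 0.003, 0.295]
force: [0.3, 0.0, 0.6]
width: 1.005
grasp_force: 0.0
```

Call:
jog_arm:
  motion:
    - [0,0.018,0,-0.01,0]
    - [0,0.036,-0.002,-0.025,0]
    - [0,0.055,-0.003,-0.038,0]
    - [0,0.055,-0.003,-0.038,0]

```text
time_s: 18.28
eef_pos: [0.6446, 0.0359, 0.0575]
tcp_rot: [-0.05, 0.955, 0.001, 0.292]
force: [1.3, 0.3, -0.3]
width: 0.998
grasp_force: 0.4
```

Run:
```python
from h import *
plan([-.0198,-.0028,0],[-.0396,-.0056,.008],[-.0594,-.0084,.014],[0.0594,.0084,.014])
```

```text
share [ 0.055 -0.003 -0.037] rows 1.0
share [ 0.096 -0.007 -0.096] rows 1.0
share [ 0.14 -0.01 -0.15] rows 2.0
share [-0.192  0.007  0.073] rows 2.0
t 18.28 [0.6446 0.0359 0.0575] F [ 1.3  0.3 -0.3]
[[-0.824 -0.097  0.558]
 [-0.095  0.995  0.032]
 [-0.559 -0.027 -0.829]]
q [-0.1   0.39  2.11  0.96  0.11 -2.7 ]
```

Call:
jog_arm:
  motion:
    - [0,0.017,-0.001,-0.012,0]
    - [0,0.034,-0.002,-0.024,0]
    - [0,0.051,-0.003,-0.04,0]
    - [0,0.065,-0.004,-0.055,0]

```text
time_s: 18.62
eef_pos: [0.6249, 0.0332, 0.066]
tcp_rot: [-0.05, 0.955, -0.001, 0.293]
force: [4.1, -0.2, 8.2]
width: 1.003
grasp_force: 4.3
```

```bash
cat >> h.py <<'E'
def blk(n='side'):
    c=cam(n);w=cloud(c);reg=(w[...,0]>.42)&(w[...,0]<.70)&(w[...,1]>-.08)&(w[...,1]<.13)&(w[...,2]>.012)&(w[...,2]<.075)
    for m in manip.masks_of(n,'block_a'):
        k=m['pixels']&reg
        if k.sum()>60:
            p=w[k];print('blk',round(m['conf'],2),k.sum(),np.percentile(p,[2,50,98],axis=0).round(3).tolist())
    return c
E
python3 - <<'E'
from h import *
plan([-.0198,-.0028,0.005])
c=blk();cv2.imwrite('pics/s3.png',cv2.resize(c['pixels'][170:260,240:360],None,fx=5,fy=5,interpolation=3)[:,:,::-1])
E
```

```text
share [ 0.046 -0.004 -0.051] rows 1.0
t 18.62 [0.6249 0.0332 0.066 ] F [ 4.1 -0.2  8.2]
[[-0.823 -0.094  0.559]
 [-0.096  0.995  0.027]
 [-0.559 -0.031 -0.828]]
q [-0.11  0.35  2.14  0.95  0.11 -2.7 ]
blk 0.86 363 [[0.568, -0.023, 0.014], [0.591, 0.086, 0.047], [0.634, 0.097, 0.066]]
```

View pics/s3.png

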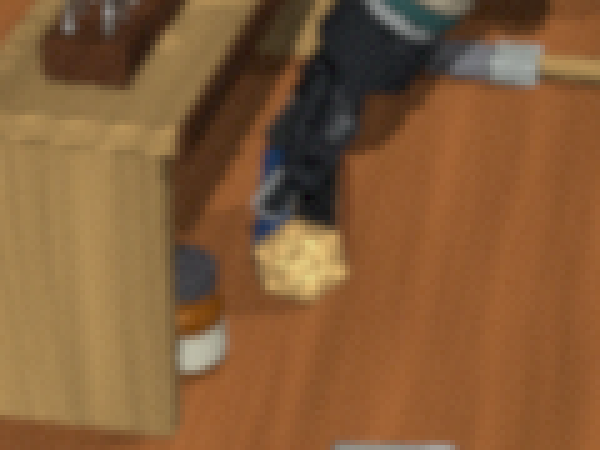

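The block is tipping: its end hexagon at (303,265) has turned. I'll continue the pull with some rise.

Call:
jog_arm:
  motion:
    - [0,0.014,-0.001,-0.015,0]
    - [0,0.028,-0.002,-0.03,0]
    - [0,0.042,-0.003,-0.045,0]
    - [0,0.054,-0.004,-0.064,0]
    - [0,0.062,-0.005,-0.08,0]

```text
time_s: 19.13
eef_pos: [0.5919, 0.0306, 0.0727]
tcp_rot: [-0.05, 0.957, -0.0, 0.287]
force: [-0.2, 0.3, -0.6]
width: 1.0
grasp_force: 0.0
```

Run:
```python
from h import *
plan([-.0198,-.0028,0.005],[0.03,.004,.02])
c=blk();cv2.imwrite('pics/s4.png',cv2.resize(c['pixels'][170:260,240:360],None,fx=5,fy=5,interpolation=3)[:,:,::-1])
```

```text
share [ 0.046 -0.004 -0.05 ] rows 1.0
share [-0.121  0.002 -0.   ] rows 1.0
t 19.13 [0.5919 0.0306 0.0727] F [-0.2  0.3 -0.6]
[[-0.83  -0.095  0.55 ]
 [-0.095  0.995  0.028]
 [-0.55  -0.029 -0.835]]
q [-0.12  0.3   2.19  0.94  0.12 -2.7 ]
blk 0.74 381 [[0.54, -0.027, 0.014], [0.567, 0.081, 0.046], [0.608, 0.092, 0.065]]
```

View pics/s4.png

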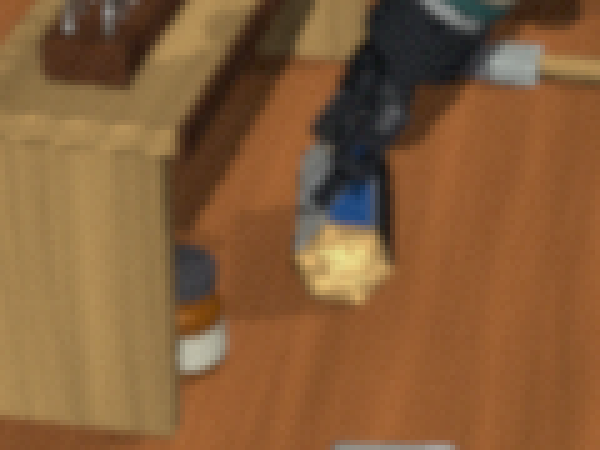

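First roll is done: blue is on top and the block has moved about 34 mm. I'll re-engage behind the white flat.

Call:
jog_arm:
  motion:
    - [0,-0.03,0,-0.02,0]
    - [0,-0.1,-0.02,0.033,0]
    - [0,-0.11,-0.02,0.04,0]
    - [0,-0.06,-0.02,0.1,0]
    - [0,-0.06,-0.02,0.12,0]

```text
time_s: 19.65
eef_pos: [0.6303, 0.0279, 0.0554]
tcp_rot: [-0.046, 0.957, -0.001, 0.287]
force: [-0.1, 0.6, -0.2]
width: 0.999
grasp_force: 0.0
```

Run:
```python
from h import *
plan([0,0,-.01],[-.0198,-.0028,0],[-.0396,-.0056,.008],[-.0594,-.0084,.014]);blk()
```

```text
share [0.018 0.001 0.028] rows 1.0
share [ 0.056 -0.004 -0.036] rows 1.0
share [ 0.097 -0.008 -0.095] rows 1.0
share [ 0.142 -0.012 -0.148] rows 2.0
t 19.65 [0.6303 0.0279 0.0554] F [-0.1  0.6 -0.2]
[[-0.832 -0.087  0.549]
 [-0.088  0.996  0.024]
 [-0.548 -0.028 -0.836]]
q [-0.11  0.38  2.13  0.95  0.11 -2.7 ]
blk 0.87 458 [[0.545, -0.039, 0.014], [0.572, 0.072, 0.048], [0.607, 0.094, 0.062]]
```

Call:
jog_arm:
  motion:
    - [0,0.028,-0.002,-0.018,0]
    - [0,0.056,-0.004,-0.036,0]
    - [0,0.07,-0.005,-0.046,0]
    - [0,0.084,-0.006,-0.058,0]
    - [0,0.098,-0.007,-0.072,0]
    - [0,0.111,-0.008,-0.088,0]
    - [0,0.124,-0.009,-0.104,0]
    - [0,0.136,-0.01,-0.12,0]
    - [0,0.147,-0.011,-0.135,0]
    - [0,0.155,-0.012,-0.15,0]

```text
time_s: 20.58
eef_pos: [0.5669, 0.0216, 0.0726]
tcp_rot: [-0.048, 0.959, -0.004, 0.28]
force: [-0.3, 0.2, 0.2]
width: 1.005
grasp_force: 0.0
```

Run:
```python
from h import *
plan([-.0198,-.0028,0.005],[0.03,.004,.02])
c=blk();cv2.imwrite('pics/s5.png',cv2.resize(c['pixels'][170:260,240:360],None,fx=5,fy=5,interpolation=3)[:,:,::-1])
```

```text
share [ 0.047 -0.004 -0.05 ] rows 1.0
share [-0.121  0.002 -0.002] rows 1.0
t 20.58 [0.5669 0.0216 0.0726] F [-0.3  0.2  0.2]
[[-0.838 -0.09   0.537]
 [-0.094  0.995  0.02 ]
 [-0.537 -0.034 -0.843]]
q [-0.15  0.28  2.23  0.92  0.12 -2.7 ]
blk 0.95 397 [[0.51, -0.04, 0.015], [0.537, 0.076, 0.044], [0.577, 0.088, 0.062]]
```

View pics/s5.png

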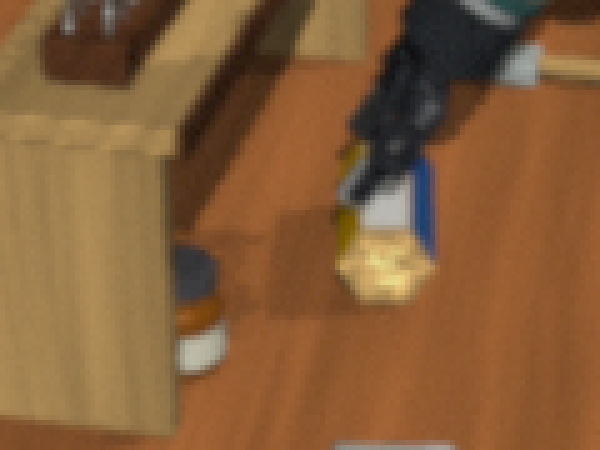

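Second roll is done: white is on top with yellow behind. The third is the same again.

Call:
jog_arm:
  motion:
    - [0,-0.03,0,-0.02,0]
    - [0,-0.1,-0.01,0.033,0]
    - [0,-0.11,-0.01,0.04,0]
    - [0,-0.06,-0.01,0.1,0]
    - [0,-0.06,-0.01,0.12,0]

```text
time_s: 21.1
eef_pos: [0.605, 0.0215, 0.0556]
tcp_rot: [-0.044, 0.959, -0.004, 0.279]
force: [0.4, 0.9, 0.0]
width: 1.003
grasp_force: 0.0
```

Run:
```python
from h import *
plan([0,0,-.01],[-.0198,-.0028,0],[-.0396,-.0056,.008],[-.0594,-.0084,.014]);blk()
```

```text
share [0.018 0.001 0.028] rows 1.0
share [ 0.056 -0.004 -0.036] rows 1.0
share [ 0.098 -0.009 -0.094] rows 1.0
share [ 0.144 -0.013 -0.146] rows 2.0
t 21.1 [0.605  0.0215 0.0556] F [0.4 0.9 0. ]
[[-0.84  -0.083  0.536]
 [-0.087  0.996  0.017]
 [-0.535 -0.033 -0.844]]
q [-0.13  0.35  2.17  0.94  0.11 -2.7 ]
blk 0.94 479 [[0.511, -0.044, 0.014], [0.54, 0.062, 0.05], [0.572, 0.088, 0.063]]
```

Call:
jog_arm:
  motion:
    - [0,0.04,-0.003,-0.026,0]
    - [0,0.078,-0.006,-0.05,0]
    - [0,0.092,-0.007,-0.06,0]
    - [0,0.106,-0.008,-0.072,0]
    - [0,0.12,-0.009,-0.086,0]
    - [0,0.133,-0.01,-0.102,0]
    - [0,0.146,-0.011,-0.118,0]
    - [0,0.158,-0.012,-0.134,0]
    - [0,0.169,-0.013,-0.149,0]
    - [0,0.177,-0.014,-0.164,0]

```text
time_s: 22.03
eef_pos: [0.5347, 0.014, 0.0747]
tcp_rot: [-0.047, 0.961, -0.007, 0.273]
force: [0.3, -0.3, -0.4]
width: 0.998
grasp_force: 0.0
```

Run:
```python
from h import *
plan([0,0,.15],[-.0198,-.0028,0.005])
c=blk();cv2.imwrite('pics/s6.png',cv2.resize(c['pixels'][170:260,240:360],None,fx=5,fy=5,interpolation=3)[:,:,::-1])
```

```text
share [-0.262 -0.02  -0.425] rows 4.0
share [ 0.048 -0.004 -0.049] rows 1.0
t 22.03 [0.5347 0.014  0.0747] F [ 0.3 -0.3 -0.4]
[[-0.846 -0.086  0.526]
 [-0.093  0.996  0.012]
 [-0.524 -0.039 -0.851]]
q [-0.17  0.23  2.28  0.9   0.13 -2.7 ]
blk 0.91 414 [[0.49, -0.039, 0.015], [0.521, 0.074, 0.052], [0.559, 0.086, 0.066]]
```

View pics/s6.png

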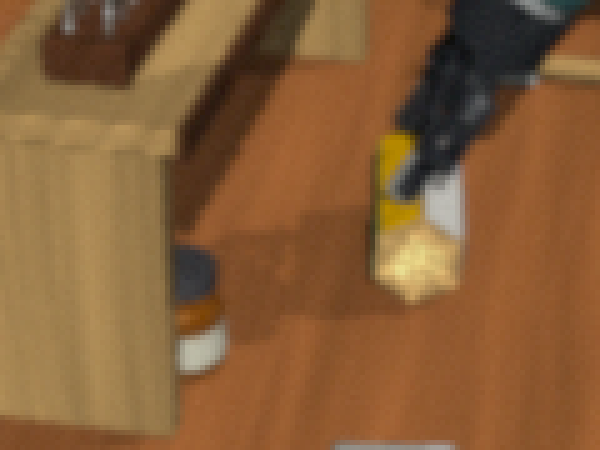

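It is caught mid-topple, with a corner upward. I'll wait two rows and look at the numbers.

Call:
jog_arm:
  motion:
    - [0,0,0,0,0]
    - [0,0,0,0,0]
    - [0,0,0,0,0]

```text
time_s: 22.38
eef_pos: [0.5364, 0.0138, 0.075]
tcp_rot: [-0.046, 0.961, -0.007, 0.274]
force: [-0.6, 0.7, -0.3]
width: 1.002
grasp_force: 0.0
```

```bash
cat >> h.py <<'E'
def cols(c):
    w=cloud(c);reg=(w[...,0]>.40)&(w[...,0]<.60)&(w[...,1]>-.08)&(w[...,1]<.085)&(w[...,2]>.012)&(w[...,2]<.075)
    hsv=cv2.cvtColor(c['pixels'],cv2.COLOR_RGB2HSV)
    y=reg&(hsv[...,0]>20)&(hsv[...,0]<35)&(hsv[...,1]>200);wh=reg&(hsv[...,1]<40)&(hsv[...,2]>120)
    for n,m in(('yellow',y),('white',wh)):
        if m.sum()>10:
            p=w[m];q=p-p.mean(0);nrm=np.linalg.svd(q)[2][2];nrm*=np.sign(nrm[2]);print(n,m.sum(),np.median(p,0).round(3),'normal',nrm.round(2))
E
python3 - <<'E'
from h import *
plan([0,0,.15],[-.0198,-.0028,0.005],[-.0198,-.0028,0.01]);cols(blk());cols(cam('scene'))
E
```

```text
share [-0.263 -0.02  -0.425] rows 4.0
share [ 0.048 -0.004 -0.049] rows 1.0
share [ 0.039 -0.005 -0.063] rows 1.0
t 22.38 [0.5364 0.0138 0.075 ] F [-0.6  0.7 -0.3]
[[-0.846 -0.085  0.527]
 [-0.093  0.996  0.011]
 [-0.526 -0.04  -0.85 ]]
q [-0.17  0.24  2.28  0.9   0.13 -2.7 ]
blk 0.63 395 [[0.474, -0.034, 0.016], [0.501, 0.07, 0.046], [0.536, 0.084, 0.063]]
yellow 76 [0.505 0.043 0.06 ] normal [-0.01 -0.01  1.  ]
white 39 [0.483 0.017 0.043] normal [-0.9  -0.12  0.42]
white 86 [0.478 0.046 0.044] normal [-0.89 -0.11  0.45]
```

Yellow is up and level, at x ≈ 0.505, about 100 mm in front of the shelf edge. I'll back out along the tool axis.

Call:
jog_arm:
  motion:
    - [0,-0.03,0,-0.08,0]
    - [0,-0.03,0,-0.2,0]
    - [0,-0.03,0,-0.35,0]
    - [0,-0.03,0,-0.5,0]
    - [0,-0.03,0,-0.5,0]
    - [0,-0.03,0,-0.5,0]
    - [0,-0.03,0,-0.5,0]

```text
time_s: 23.12
eef_pos: [0.465, 0.0128, 0.2095]
tcp_rot: [-0.046, 0.96, -0.008, 0.276]
force: [0.2, 0.5, 0.1]
width: 0.998
grasp_force: 0.0
```

Run:
```python
from h import *
plan([0,0,.1]);cols(blk());c=cam('scene');cols(c);W=cloud(c)
for q in('block_a','bench_block','hammer','brush','pliers','jar'):
    for d in manip.masks_of('scene',q)[:3]: p=W[d['pixels']&(c['z_map']>0)];print(q,round(d['conf'],2),np.median(p,0).round(3),p.min(0).round(3),p.max(0).round(3))
```

```text
share [-0.177 -0.014 -0.282] rows 3.0
t 23.12 [0.465  0.0128 0.2095] F [0.2 0.5 0.1]
[[-0.843 -0.085  0.531]
 [-0.094  0.996  0.01 ]
 [-0.53  -0.041 -0.847]]
q [-0.22 -0.11  2.19  0.25  0.53 -2.07]
blk 0.82 532 [[0.477, -0.048, 0.015], [0.511, 0.052, 0.05], [0.546, 0.084, 0.062]]
yellow 147 [0.513 0.013 0.059] normal [-0.03 -0.01  1.  ]
white 50 [0.486 0.016 0.044] normal [-0.88 -0.11  0.47]
yellow 306 [0.512 0.01  0.06 ] normal [0.03 0.   1.  ]
white 82 [ 0.49  -0.011  0.051] normal [-0.87 -0.11  0.48]
block_a 0.89 [ 0.379 -0.485  0.057] [ 0.343 -0.563 -0.002] [ 0.423 -0.42   0.069]
block_a 0.88 [0.361 0.486 0.057] [ 0.329  0.415 -0.005] [0.402 0.57  0.07 ]
block_a 0.81 [0.51  0.016 0.058] [ 0.435 -0.075 -0.006] [0.555 0.088 0.269]
bench_block 0.94 [0.5   0.307 0.02 ] [ 0.462  0.27  -0.001] [0.542 0.345 0.027]
bench_block 0.15 [0.326 0.254 0.024] [ 0.298  0.104 -0.003] [0.386 0.328 0.033]
hammer 0.83 [0.326 0.251 0.024] [ 0.298  0.11  -0.003] [0.386 0.328 0.033]
brush 0.58 [ 0.479 -0.275  0.018] [ 0.379 -0.301 -0.004] [ 0.547 -0.256  0.027]
brush 0.18 [0.501 0.307 0.02 ] [0.463 0.271 0.014] [0.542 0.344 0.027]
pliers 0.5 [ 0.668 -0.007  0.22 ] [ 0.586 -0.438 -0.006] [0.888 0.256 0.299]
jar 0.61 [0.645 0.173 0.073] [0.63  0.145 0.014] [0.67  0.198 0.082]
```

The block and everything the detector found are in place, and the arm is clear, so I'm handing in.

```bash
python3 -c "
from bench import manip
print(manip.sign_off())"
```

```text
the job is handed in; nothing more can be done
None
```

I rolled the block out three flats; it now lies flat with yellow on top, about 100 mm in front of the shelf edge. The spares and other items were unmoved in the last picture, except the pliers, which the detector missed. I handed the job in at about 23 s and got no verdict back.

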